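# Lock a quarter-turn T-slot stop behind a birdhouse panel

## Robot

A 7-joint arm with a two-finger parallel gripper is mounted at the origin on the work surface. World frame = base frame: x ahead of the robot, y to its left, z up, the work surface at z = 0. Lengths are in m, angles in rad, forces in N, time in s.
With the tool pointing down it reaches from about 0.4 to 0.9 m from the base axis. Payload 5.6 kg.
Tool frame: the origin (TCP) lies midway between the tips of the shut fingers; the grasp point (between the pads) lies 19 mm behind it; z points along the fingers, y is the line along which they close (so a half turn about z gives the same grasp; the last joint's range is limited). The gripper opens to 92 mm and grips with 3 to 60 N. Pads are 20 mm wide; open, the fingers measure 128 mm over their backs; the gripper's body (75 mm by 189 mm) begins 69 mm behind the grasp point.
Start: joints at [-1.233, 0.468, -0.012, 1.603, 0.006, 1.071, -0.056], TCP at [0.242, 0.603, 0.215] pointing down, gripper open.
Joint ranges: [-2.53, 2.53], [-0.31, 2.02], [-1.57, 1.55], [0.28, 2.44], [-1.29, 4.43], [0.15, 1.84], [-2.92, 2.92]. Speed limits (rad/s): [2.57, 2.57, 3.14, 3.14, 3.14, 3.14, 3.14].

## Interface

Orientations are given as a 3x3 rotation matrix whose columns are the frame's x, y, z axes.
In Python, from station import env, effector, solver, viewer, workorder, search_frame, tip_of gives the robot as it stands. Calls block until the motion is done:
- env.reach(position, orientation): joint-space move of the TCP to a pose.
- env.movel(position, frame=None, rate=0.15): straight line of the TCP; frame=None keeps the orientation; rate is the mean speed in m/s.
- env.goto_joints(angles): joint-space move.
- effector.release() and effector.grasp(squeeze=None): open the fingers fully, or close them until they stop; squeeze is the grip in N (None keeps the last).
- env.pause(seconds).
- solver.inverse_kinematics(position, orientation): joint angles nearest the present ones, or None.
- env.sense(): the state.
- viewer.read_camera(name): name is "scene" or "top" or "wrist"; returns (picture, depth): 420x560x3 uint8, red, green, blue; 420x560 float32, m along the optical axis (not along the pixel's ray), 0 where there is no reading.
- viewer.camera_info(name): a dict with "intrinsics" (3x3 intrinsics, pixels), "dist_coeffs" ([k1, k2, p1, p2, k3] as OpenCV has them; the pictures are not rectified), "eye" and "rotation" of the camera in the world; the wrist camera has in their place "T_tool_cam" (4x4, takes a point from camera to tool coordinates, whose origin is the TCP and whose axes are the flange's). Camera axes: x right, y up, looking along -z (the intrinsics and any distortion apply to the point x, -y, -z); pixel columns grow to the right and rows downward; lengths in m; the calibration is good to about 2 mm. A picture is of the moment at which its call begins: read the wrist's pose just before it. camera_info takes no time and is no camera call.
A pose or a line that the arm cannot do raises env.PlanningError and nothing moves.
- workorder.finish_job(): hands the job in; it is judged then, once.
Trained networks look in the newest picture that a camera, given by its name, has taken for a name from the list of things; names that differ only in an ending like _2 or _b are one class to them, and where a whole thing is asked for, a point or a joint stands for the part that bears it (a point fixed in the world has none). Each returns a list of dicts, best first, with "score" (0 to 1); they miss things now and then, are a little off and sometimes report something else, mostly with a low value. They report only what shows in the picture. A call takes as long as a camera call. They do not tell look-alikes from the thing itself.
- search_frame(camera, name): "at" ([x, y, z] in m, in world coordinates, good to about 4 mm: the middle of the surface that is visible of it).
- tip_of(camera, name): "at" ([x, y, z] in m, in world coordinates, good to about 4 mm: a listed point, or the origin of a listed thing).
The state is a dict: "t": time; "joint_positions": joint angles; "joint_velocities": joint speeds; "tau": joint torques, N m; "ee_pos": TCP position; "tcp_rot": TCP orientation; "wrist_force": force on the tool from outside, world axes, zero at the start; "moment": the same for the moment, N m; "gripper_width": finger opening in m; "grasp_force": force on a finger pad.
Only numpy, scipy, OpenCV 4.12 (cv2) and the standard library are available. Lean on these libraries where they do the work, as an engineer would, in place of code of your own. Each camera call takes 0.05 s, during which the arm holds its last target. There are 200 camera calls.

## Task

Take the quarter-turn stop with the orange bar knob out of its blue holder and drop its T-foot into the rail's slot, in the clear stretch beside the wooden panel. Slide it along so that it pushes the panel home against the red fence, firmly but gently. Keeping a light push on the panel, press the stop down against the rail's spring and twist it a quarter turn, so that its foot locks crosswise under the slot's lips with the panel snug and square; let go of it and leave everything else as it is.

Things in the scene. Friction and masses are not known exactly. Their poses are not given: they have to be found in the camera images.
- stop: Quarter-turn stop, 84 mm tall, about 0.13 kg. Origin: underside centre of its steel T-foot, z up. Foot 26 (x) x 11 (y) x 7 mm high; neck 10 mm diameter, z 7 to 16 mm; aluminium sleeve 34 mm diameter, z 16 to 46 mm; orange bar knob above. Starts hanging by its sleeve in either hole of the holder, any yaw, origin 34 mm above the table. A half turn about z makes no difference.
- holder: Blue plastic block fixed to the bench, 70 (x) x 130 (y) x 50 mm high, with two blind holes 31 mm in diameter, 30 mm deep, at y = -27 and +27 mm. Origin: centre of the underside. One hole holds the stop, the other the wooden dog.
- dog: Bystander: an all-wooden round bench dog, dark round head 24 mm in diameter, of the same height as the stop, in the other hole of the holder. Leave it alone.
- rail: Aluminium T-slot rail fixed on the bench, 320 mm long (y), 50 mm wide (x), 30 mm high. Origin: centre of the underside. The slot runs the full length along y at x = 0, open at the top: 14 mm wide between lips 6 mm thick (z 24 to 30 mm), the channel below 32 mm wide. The slot is clear from y = -150 mm to the panel's -y edge. The fence stands at its +y end.
- panel: Loose soft-pine birdhouse front, 0.1 kg, 130 (x) x 64 (y) x 18 mm thick, a 31 mm hole in its middle, flat on the rail across the slot; it slides under 2 N and dents over 16 N. Origin: underside centre; axes within 0.1 rad of the rail's. Some 10 to 50 mm past its +y edge a rigid red fence (140 x 20 x 32 mm high) is bolted square across the rail, its place not measured: feel for it (5 to 10 N).
- glue: Bystander: yellow glue bottle, 56 mm in diameter, 150 mm tall; origin centre of the underside. Leave it alone.
- jar: Bystander: glass jar, 64 mm in diameter, 80 mm tall; origin centre of the underside. Leave it alone.
- tape: Bystander: yellow tape measure, 30 x 65 x 60 mm; origin centre of the underside. Leave it alone.
- driver: Bystander: red screwdriver lying flat along its x, right of the holder and rail. Leave it alone.
- square: Bystander: carpenter's try square with a wooden stock and steel blade 170 mm long, lying flat. Leave it alone.
- knob (a point): On the stop: centre of its orange bar knob, 65 mm above the stop's origin. The bar is 36 mm long (along x, parallel to the foot), 16 mm wide (y) and 38 mm high: grip it across its width. Axes as the stop's.
- slot (a point): Point on the rail, mid-slot at the top of the lips (rail y = -60 mm, z = 30 mm), 45 mm or more short of the panel. Axes as the rail's. Under the whole slot lies a sprung steel leaf, top 10 mm below this point when free; it yields straight down at 4 N plus 1 N per mm.
- leaf (a joint): How far the sprung leaf is pressed down, m. 0: free; the foot on it, 3 mm up between the lips, slides along the slot but cannot turn. Over 0.003: the foot is clear below the lips and turns either way. 0.006: the stop's sleeve meets the hard rail top. Locked crosswise and let go: about 0.003, the leaf holding the foot up against the lips.
There are look-alikes about, which are no part of the job. What is shaped like the stop but purple is not meant. Leave any black look-alike of the panel alone.

How it is judged:
By the outcome, as a careful person would: the job done as asked, in the order asked, and still so for the second after the job is handed in, with the robot touching nothing.
It also fails if it takes over 67 s, if anything falls off the work surface, if the arm or the gripper's body presses on something with over 40 N, if the wrist force passes 120 N, or if a joint passes its speed limit or range.

## Working session

There is one attempt and no reset: what is moved stays moved. The work goes in short steps, each a Python script; the robot and the scene stay as the last script left them, time stands still between calls to the robot, and variables do not carry over. Pictures are saved under pics/ and viewed, at most 10 in all, crops included, and the job is handed in when it is done.

```bash
ls; mkdir -p pics; cat > h.py <<'E'
import numpy as np, cv2
from station import env, effector, solver, viewer, workorder, search_frame, tip_of
def pix2world(name, uv, depth=None, z=None):
    c=viewer.camera_info(name); K=np.array(c["intrinsics"]); D=np.array(c["dist_coeffs"],float)
    p=cv2.undistortPoints(np.array(uv,float).reshape(-1,1,2),K,D).reshape(-1,2)
    d=np.c_[p[:,0],-p[:,1],-np.ones(len(p))]
    if name=="wrist":
        s=env.sense(); T=np.eye(4);T[:3,:3]=s["tcp_rot"];T[:3,3]=s["ee_pos"];T=T@np.array(c["T_tool_cam"]);R=T[:3,:3];e=T[:3,3]
    else: R=np.array(c["rotation"]);e=np.array(c["eye"])
    w=d@R.T
    if z is not None: return e+w*((z-e[2])/w[:,2])[:,None]
    return e+w*np.asarray(depth).reshape(-1,1)
def cloud(name,dep):
    v,u=np.mgrid[:420,:560]
    return pix2world(name,np.c_[u.ravel(),v.ravel()],depth=dep.ravel()).reshape(420,560,3)
E
python3 - <<'E'
from h import *
for n in("top","scene"):
    p,d=viewer.read_camera(n); cv2.imwrite(f"pics/{n}0.png",p[:,:,::-1]); np.save(f"{n}0.npy",d); np.save(f"{n}0c.npy",p)
    for k in("stop","knob","holder","dog","rail","slot","panel"):
        for f in (search_frame,tip_of):
            try: print(n,k,f.__name__,[(np.round(r["at"],3).tolist(),round(r["score"],2)) for r in f(n,k)][:4])
            except Exception as e: print(n,k,f.__name__,e)
print(env.sense())
E
```

```text
pics
top stop call [([0.545, -0.211, 0.08], 0.8), ([0.455, -0.221, 0.113], 0.56), ([0.609, -0.029, 0.019], 0.48)]
top stop call [([0.454, -0.229, 0.034], 0.72), ([0.543, -0.219, -0.001], 0.56)]
top knob call [([0.544, -0.209, 0.084], 0.62), ([0.452, -0.22, 0.115], 0.55)]
top knob call [([0.457, -0.229, 0.099], 0.76), ([0.544, -0.219, 0.066], 0.61)]
top holder call [([0.457, -0.194, 0.052], 0.58)]
top holder call [([0.458, -0.199, 0.001], 0.92)]
top dog call [([0.458, -0.168, 0.107], 0.54)]
top dog call [([0.455, -0.171, 0.031], 0.6)]
top rail call [([0.612, -0.041, 0.03], 0.63)]
top rail call [([0.613, 0.002, 0.002], 0.75)]
top slot call [([0.61, -0.039, 0.03], 0.56)]
top slot call [([0.611, -0.06, 0.028], 0.84)]
top panel call [([0.609, 0.069, 0.047], 0.8), ([0.45, -0.024, 0.016], 0.73)]
top panel call [([0.445, -0.023, -0.001], 0.64), ([0.608, 0.069, 0.028], 0.6)]
scene stop call [([0.465, -0.225, 0.095], 0.71), ([0.558, -0.216, 0.053], 0.71)]
scene stop call [([0.456, -0.225, 0.032], 0.93), ([0.54, -0.217, 0.002], 0.92)]
scene knob call [([0.554, -0.216, 0.047], 0.91), ([0.462, -0
[... 813 characters left out ...]
0089]), 'joint_velocities': array([-0.00129435,  0.00159528, -0.00017024, -0.00036357, -0.00039427,
       -0.0009135 , -0.00143352]), 'tau': array([ 2.20928332e-04, -5.20409739e+01, -1.24253079e-02, -2.44046634e+01,
       -5.66776260e-02,  1.14196542e-02,  2.62095864e-05]), 'ee_pos': array([0.24163026, 0.60340795, 0.21455748]), 'tcp_rot': array([[-9.28336614e-01,  3.71740676e-01,  4.02845873e-05],
       [ 3.71740675e-01,  9.28336614e-01, -3.33966761e-05],
       [-4.98125603e-05, -1.60279375e-05, -9.99999999e-01]]), 'wrist_force': array([0.88652316, 0.08347278, 0.00312222]), 'moment': array([ 0.07960395, -0.06850555,  0.00618237]), 'grasp_force': 0.0, 'gripper_width': 0.09189582342298243}
```

View pics/top0.png

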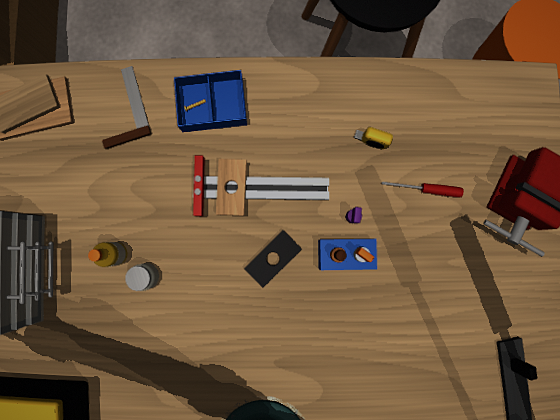

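View pics/scene0.png

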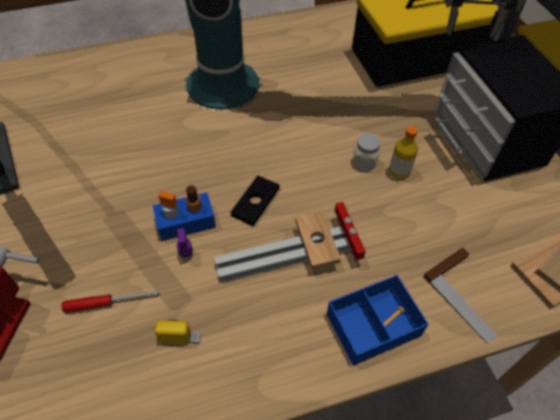

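The top view shows the orange-knob stop at (365,255) in the holder with the dog at (340,255). The purple look-alike is at (354,214). The rail runs from x=206 to 329 at y≈188, with the panel at (231,187), the fence at (199,186) and the black look-alike at (273,259). The networks' positions agree. Next I'll hover with the wrist camera to refine.

```bash
cat >> h.py <<'E'
def down(a):  # tool down, tool y axis (closing line) at world angle a
    y=np.array([np.cos(a),np.sin(a),0]); z=np.array([0,0,-1.]); return np.c_[np.cross(y,z),y,z]
def rect(mask,P,zlo,zhi):
    m=mask&(P[...,2]>zlo)&(P[...,2]<zhi)
    n,l,s,_=cv2.connectedComponentsWithStats(m.astype(np.uint8)); 
    k=1+np.argmax(s[1:,4]); q=P[l==k]; r=cv2.minAreaRect((q[:,:2]*1000).astype(np.float32))
    return r,len(q),np.median(q[:,2])
def orange(p):
    h=cv2.cvtColor(p,cv2.COLOR_RGB2HSV); return (h[...,0]>5)&(h[...,0]<18)&(h[...,1]>190)&(h[...,2]>120)
E
python3 - <<'E'
from h import *
p=np.load("top0c.npy");P=cloud("top",np.load("top0.npy"))
w=(abs(P[...,0]-.455)<.05)&(abs(P[...,1]+.222)<.035)
print("knob",rect(orange(p)&w,P,.095,.14))
w=(abs(P[...,0]-.61)<.1)&(abs(P[...,1])<.18)
print("panel",rect(w&(P[...,1]<.11),P,.042,.054))
print("rail",rect(w&(P[...,1]<.02),P,.025,.035))
s=env.sense()
# choose candidate yaw for the hover
for a in (0,np.pi/2,np.pi/4,-np.pi/4,np.pi): print(a,solver.inverse_kinematics([.44,-.222,.30],down(a)))
print(viewer.camera_info("wrist")["T_tool_cam"])
E
```

```text
knob (((453.70562744140625, -226.63426208496094), (33.29036331176758, 13.711189270019531), 51.99016189575195), 100, np.float64(0.11773184250965907))
panel (((611.9256591796875, 69.64629364013672), (64.51715850830078, 128.6691436767578), 87.38545989990234), 1400, np.float64(0.04748761984017591))
rail (((624.2635498046875, -70.0345687866211), (177.06527709960938, 17.563554763793945), 89.51886749267578), 587, np.float64(0.029538796168145476))
0 [-0.56763638  0.14675126  1.08851651  1.92385851 -0.14221329  1.15306036
  0.57444771]
1.5707963267948966 [-0.55025773  0.14281423  1.06658003  1.92330693 -0.13680576  1.15242341
  2.13865019]
0.7853981633974483 [-0.52067472  0.13693488  1.02986198  1.92233127 -0.12846844  1.15150867
  1.34296674]
-0.7853981633974483 [-0.62165153  0.16198388  1.15897921  1.92546818 -0.16221882  1.15570493
 -0.18702272]
3.141592653589793 [-0.76976515  0.26515237  1.39954363  1.92900731 -0.28294552  1.18081525
 -2.4078024 ]
[[ 7.10362257e-05  9.64948540e-01  2.62439156e-01  7.46211362e-02]
 [ 9.99999886e-01  5.51231804e-05 -4.73356385e-04 -2.27538994e-04]
 [-4.71231033e-04  2.62439160e-01 -9.64948426e-01 -1.70580378e-01]
 [ 0.00000000e+00  0.00000000e+00  0.00000000e+00  1.00000000e+00]]
```

```bash
python3 - <<'E'
from h import *
s=env.sense(); env.movel(s["ee_pos"]+[0,0,.1],rate=.25)
q=env.sense()["joint_positions"].copy(); q[0]=0.05; env.goto_joints(q)
env.reach([.612,-.02,.30],down(0)); print(env.sense()["t"],env.sense()["joint_positions"].round(2))
p,d=viewer.read_camera("wrist"); P=cloud("wrist",d); np.save("w1.npy",P); np.save("w1c.npy",p); cv2.imwrite("pics/w1.png",p[:,:,::-1])
print([ (k,f("wrist",k)[:2]) for k in("slot","rail","panel") for f in (tip_of,)])
env.reach([.454,-.227,.25],down(np.deg2rad(-38))); print(env.sense()["t"],env.sense()["joint_positions"].round(2))
p,d=viewer.read_camera("wrist"); P=cloud("wrist",d); np.save("w2.npy",P); np.save("w2c.npy",p); cv2.imwrite("pics/w2.png",p[:,:,::-1])
print("knob",tip_of("wrist","knob"))
w=(abs(P[...,0]-.455)<.05)&(abs(P[...,1]+.222)<.04)
print(rect(orange(p)&w,P,.112,.125)); print(rect(orange(p)&w,P,.07,.14))
E
python3 -c "
import cv2,numpy as np
cv2.imwrite('pics/w12.png',cv2.resize(np.vstack([cv2.imread('pics/w1.png'),cv2.imread('pics/w2.png')]),(400,600)))"
```

```text
5.1417 [ 0.01  0.33 -0.05  1.6   0.02  1.21 -0.04]
[('slot', [{'at': [0.6079, -0.06, 0.0254], 'score': 0.93}]), ('rail', [{'at': [0.6145, -0.0002, 0.0052], 'score': 0.98}]), ('panel', [{'at': [0.6124, 0.0665, 0.0327], 'score': 0.8}])]
6.375 [ 0.25  0.18  0.16  1.92 -0.04  1.04 -0.23]
knob [{'at': [0.4569, -0.2302, 0.0969], 'score': 0.78}, {'at': [0.54, -0.2154, 0.0628], 'score': 0.56}, {'at': [0.4506, -0.2266, 0.0356], 'score': 0.54}]
(((454.0013122558594, -225.37074279785156), (33.090576171875, 12.355247497558594), 52.415618896484375), 340, np.float64(0.1182394789548567))
(((454.0301208496094, -225.3333282470703), (33.18498611450195, 12.355247497558594), 52.415618896484375), 352, np.float64(0.11818955298074321))
```

View pics/w12.png

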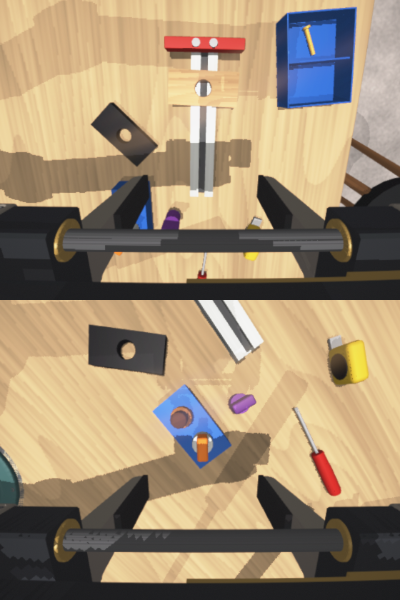

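The first wrist view shows the rail with panel, fence and clear slot. The second shows the orange knob in the holder, its bar along 52°, with clear space for the fingers. The knob top is at 0.118, as it should be. I'll grasp it now.

```bash
python3 - <<'E'
from h import *
P=np.load("w1.npy")
# rail top: per-y edges
for n in("w1.npy",):
    m=(abs(P[...,0]-.612)<.05)&(P[...,1]>-.14)&(P[...,1]<.025)&(P[...,2]>.027)&(P[...,2]<.033); q=P[m]
    rows=[]
    for y in np.arange(-.135,.02,.01):
        x=q[abs(q[:,1]-y)<.005,0]
        if len(x)>15: 
            x=np.sort(x);c=(x[0]+x[-1])/2; g=np.diff(x);k=[i for i in range(len(g)) if g[i]>.006]
            rows.append((y,x[0],x[-1],(x[k[0]]+x[k[0]+1])/2 if k else np.nan))
    rows=np.array(rows); print(len(rows)); print((rows*1000).round(1))
    c=(rows[:,1]+rows[:,2])/2
    print("outer fit",np.polyfit(rows[:,0],c,1),"slot fit",np.polyfit(rows[:,0],rows[:,3],1))
t=(abs(P[...,0]-.612)<.08)&(P[...,1]>0)&(P[...,1]<.2)
print("panel",rect(t&(P[...,1]<.115),P,.043,.053)); print("fence",rect(t,P,.056,.07))
a=np.deg2rad(-37.6)
env.movel([.454,-.2258,.12],down(a)); env.movel([.454,-.2258,.0835],rate=.08)
effector.grasp(25); s=env.sense(); print(s["t"],s["gripper_width"],s["grasp_force"],s["wrist_force"].round(1),s["ee_pos"])
env.movel([.454,-.2258,.20]); s=env.sense(); print(s["t"],s["gripper_width"],s["wrist_force"].round(2))
E
```

```text
16
[[-135.   584.   632.4  608.2]
 [-125.   584.2  632.2  609. ]
 [-115.   584.3  633.6  609. ]
 [-105.   584.5  633.5  609. ]
 [ -95.   584.6  633.4  609. ]
 [ -85.   584.7  633.3  609. ]
 [ -75.   584.9  633.1  609. ]
 [ -65.   585.   634.5  609. ]
 [ -55.   585.1  634.4  609.8]
 [ -45.   585.2  634.2  610.5]
 [ -35.   585.4  634.1  610.5]
 [ -25.   585.6  635.3  610.5]
 [ -15.   585.7  635.3  610.5]
 [  -5.   585.8  635.1  611.2]
 [   5.   586.   635.   611.2]
 [  15.   587.5  636.3  611.2]]
outer fit [0.01917584 0.61078325] slot fit [0.01944547 0.61095252]
panel (((611.6854858398438, 67.88182067871094), (64.71151733398438, 130.21487426757812), 87.07996368408203), 4489, np.float64(0.04870354792460524))
fence (((614.7994384765625, 142.5496368408203), (21.354503631591797, 139.61541748046875), 88.90045928955078), 2120, np.float64(0.06263634181766764))
9.2333 0.0160162977688476 24.99984920024872 [ 0.3 -0.4 -0.1] [ 0.45407319 -0.22583304  0.08349606]
10.1583 0.015868495706201607 [-0.11 -0.96 -2.19]
```

```bash
cat >> h.py <<'E'
K=.0193; YAW=-K
def rx(y): return .6108+K*y
def W(n=3):
    f=[]
    for _ in range(n): f.append(env.sense()["wrist_force"]); env.pause(.02)
    return np.mean(f,0)
E
python3 - <<'E'
from h import *
y=-.05
env.reach([rx(y),y,.20],down(YAW)); env.movel([rx(y),y,.09]); env.pause(.2)
b=W(5); np.save("b.npy",b); print(env.sense()["t"],"base",b.round(2))
ok=False
for dx in (0,.0015,-.0015,.003,-.003):
    env.movel([rx(y)+dx,y,.084])
    for z in np.arange(.082,.0700,-.001):
        env.movel([rx(y)+dx,y,z],rate=.04); f=W(2)-b
        if abs(f[2])>2.5: break
    s=env.sense(); print(dx,round(z,4),s["ee_pos"].round(4),f.round(2),round(s["t"],2))
    if z<.0745: ok=True;break
print(ok)
E
```

```text
12.2583 base [ 0.05  0.45 -0.91]
0 0.071 [ 0.6098 -0.05    0.0709] [-0.3  -0.24 -0.96] 15.91
True
```

```bash
python3 - <<'E'
from h import *
y=-.05; x0=rx(y); b=W(5); e=[]
for sg in (1,-1):
    for k in range(1,9):
        env.movel([x0+sg*k*.0005,y,.071],rate=.03); f=W(2)-b
        if abs(f[0])>2: break
    e.append(sg*k*.0005); print(sg,k,f.round(2),env.sense()["ee_pos"].round(4)); env.movel([x0,y,.071],rate=.05)
dx=np.mean(e); np.save("dx.npy",dx); X=lambda y: rx(y)+dx
env.movel([X(y),y,.0705],rate=.03); env.movel([X(.008),.008,.0705],rate=.06); env.pause(.2); b=W(5); np.save("b2.npy",b); print("dx",dx,"base",b.round(2),env.sense()["t"])
for y in np.arange(.010,.062,.001):
    env.movel([X(y),y,.0705],rate=.03); f=W(2)-b
    if abs(f[1])>1: print(round(y,4),f.round(2))
    if abs(f[1])>5: break
s=env.sense(); print(s["ee_pos"].round(4),s["t"],s["gripper_width"])
E
```

```text
1 6 [-4.03  0.13  2.28] [ 0.612  -0.05    0.0708]
-1 4 [ 3.05  0.22 -0.4 ] [ 0.6086 -0.05    0.0712]
dx 0.0005 base [-0.34  0.29 -1.79] 20.975
0.023 [ 0.23 -1.24  0.39]
0.024 [ 0.07 -1.19  0.69]
0.039 [ 0.04 -1.22 -0.27]
0.053 [ 0.59 -1.    0.02]
0.054 [ 0.63 -1.22  0.01]
0.055 [ 0.1  -3.36  0.97]
0.056 [ 0.58 -5.94  1.61]
[0.6124 0.0544 0.0706] 34.2917 0.01590007928561009
```

```bash
python3 - <<'E'
from h import *
dx=float(np.load("dx.npy")); X=lambda y: rx(y)+dx; b=np.load("b2.npy")
y=.0565; env.movel([X(y),y,.0705],rate=.03); f=W(3)-b; print("push",f.round(2))
p,d=viewer.read_camera("wrist"); cv2.imwrite("pics/w3.png",p[:,:,::-1])
P=cloud("wrist",d); t=(abs(P[...,0]-.612)<.08)&(P[...,1]>.03)&(P[...,1]<.2)
print("panel",rect(t,P,.043,.053)); print("fence",rect(t,P,.056,.07))
z=.0705
while True:
    z-=.001; env.movel([X(y),y,z],rate=.03); f=W(2)-b; s=env.sense()
    if f[1]<-8: y-=.0004
    if f[1]>-4.5: y+=.0004
    a=s["ee_pos"][2]; print(round(z,4),s["ee_pos"].round(4),f.round(2))
    if a<.0650 or f[2]>14 or z<.060: break
print(s["t"]); np.save("yz.npy",[y,z])
E
```

```text
push [-0.13 -6.21  2.68]
panel (((612.5106201171875, 95.83989715576172), (77.12815856933594, 134.6013946533203), 89.09392547607422), 19158, np.float64(0.048524711579907995))
fence (((612.8494873046875, 144.38218688964844), (20.026412963867188, 139.5927276611328), 89.03467559814453), 9237, np.float64(0.06252004068985637))
0.0695 [0.6125 0.0544 0.0696] [ 0.23 -5.98  1.51]
0.0685 [0.6126 0.0544 0.069 ] [-0.61 -6.75  4.26]
0.0675 [0.6126 0.0544 0.0682] [-0.71 -6.02  6.75]
0.0665 [0.6126 0.0544 0.0674] [-1.42 -6.85  6.69]
0.0655 [0.6126 0.0544 0.0666] [-1.54 -6.69  8.41]
0.0645 [0.6126 0.0544 0.0658] [-2.25 -6.27  9.99]
0.0635 [0.6126 0.0544 0.0649] [-2.1  -7.87 10.93]
36.625
```

View pics/w3.png

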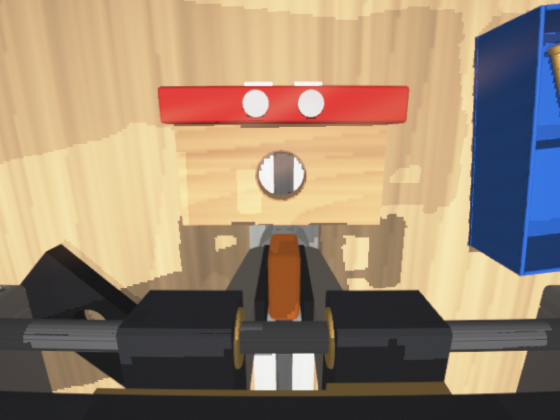

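The view shows the panel's far edge flush along the fence from (175,125) to (387,125), square with it, and the sleeve against the near edge at (284,225). The leaf is down about 4.6 mm, so I'll twist now.

```bash
python3 - <<'E'
from h import *
dx=float(np.load("dx.npy")); X=lambda y: rx(y)+dx; b=np.load("b2.npy"); y,z=np.load("yz.npy"); x=X(y)
for k in range(1,19):
    env.movel([x,y,z],down(YAW+np.deg2rad(5*k)),rate=.05); f=W(2)-b; s=env.sense()
    if f[1]<-7.5: y-=.0004
    if f[1]>-4.5: y+=.0004
    if f[0]>3: x+=.0003
    if f[0]<-3: x-=.0003
    if f[2]<7: z-=.0003
    print(5*k,s["ee_pos"].round(4),f.round(2),s["moment"].round(2),round(s["t"],1))
    if np.abs(f[:2]).max()>12 or abs(s["moment"][2])>1.5: print("STOP");break
np.save("xyz.npy",[x,y,z])
E
```

```text
5 [0.6138 0.0544 0.065 ] [-0.36 -5.62  8.07] [-1.73  0.03  0.03] 36.9
10 [0.6139 0.0544 0.065 ] [ 0.4  -6.23  8.31] [-1.73  0.01 -0.01] 37.2
15 [0.6139 0.0543 0.0651] [ 0.28 -6.98  8.26] [-1.7  0.1 -0. ] 37.5
20 [0.6138 0.0543 0.0651] [ 0.09 -6.87  8.31] [-1.68  0.17  0.01] 37.8
25 [0.6137 0.0543 0.0651] [ 0.02 -7.04  8.9 ] [-1.72  0.12  0.06] 38.0
30 [0.6137 0.0543 0.0651] [ 0.34 -6.78  8.38] [-1.7   0.17  0.03] 38.3
35 [0.6136 0.0542 0.0651] [-0.6  -6.7   9.25] [-1.72  0.23  0.07] 38.6
40 [0.6135 0.0541 0.065 ] [-0.46 -7.1   9.22] [-1.72  0.24  0.06] 38.9
45 [0.6135 0.0541 0.065 ] [-0.7  -6.64  9.31] [-1.84  0.21  0.04] 39.2
50 [0.6135 0.054  0.065 ] [-0.93 -7.28  9.28] [-1.76  0.27  0.06] 39.5
55 [0.6134 0.054  0.065 ] [-0.68 -6.76  8.93] [-1.83  0.32 -0.01] 39.7
60 [0.6134 0.0539 0.065 ] [-0.59 -7.33  9.46] [-1.8   0.25  0.02] 40.0
65 [0.6133 0.0538 0.065 ] [-1.26 -6.99  9.34] [-1.86  0.34  0.02] 40.3
70 [0.6133 0.0538 0.065 ] [-0.34 -7.44  9.28] [-1.92  0.37  0.02] 40.6
75 [0.6133 0.0537 0.065 ] [-0.61 -7.73  8.99] [-1.84  0.32  0.05] 40.9
80 [0.6133 0.0536 0.065 ] [-0.85 -8.09  9.58] [-1.76  0.3   0.  ] 41.2
85 [0.6133 0.0535 0.065 ] [-0.96 -6.89  9.1 ] [-1.64  0.3   0.08] 41.4
90 [0.6133 0.0534 0.065 ] [-0.74 -7.09  8.88] [-1.65  0.34  0.07] 41.7
```

```bash
python3 - <<'E'
from h import *
b=np.load("b2.npy"); x,y,z=np.load("xyz.npy")
for k in range(10):
    z+=.0005; env.movel([x,y,z],rate=.03); f=W(2)-b; s=env.sense(); print(s["ee_pos"].round(4),f.round(2))
    if f[2]<1.0: break
env.pause(.2); effector.release(); s=env.sense(); print(s["t"],s["gripper_width"],(s["wrist_force"]-b).round(2))
p0=s["ee_pos"]; env.movel(p0+[0,0,.06],rate=.1); env.movel(p0+[0,-.06,.2],rate=.2); env.pause(.3); 
p,d=viewer.read_camera("wrist"); cv2.imwrite("pics/w4.png",p[:,:,::-1]); P=cloud("wrist",d)
w=(abs(P[...,0]-.612)<.04)&(abs(P[...,1]-.054)<.04)
print("knob",rect(orange(p)&w,P,.09,.11)); t=(abs(P[...,0]-.612)<.08)&(P[...,1]>.03)&(P[...,1]<.2)
print("panel",rect(t,P,.043,.053)); print("fence",rect(t,P,.056,.07)); print(tip_of("wrist","stop")[:1],env.sense()["t"])
E
```

```text
[0.6133 0.0534 0.0652] [ 0.19 -6.09  6.5 ]
[0.6133 0.0534 0.0656] [-0.43 -7.19  7.06]
[0.6133 0.0534 0.0659] [ 0.08 -5.74  5.2 ]
[0.6133 0.0534 0.0663] [ 0.13 -6.14  5.66]
[0.6132 0.0533 0.0665] [ 0.42 -6.61  2.58]
[0.6132 0.0533 0.0665] [ 1.71 -6.36 -0.76]
44.8083 0.09152175274379798 [-0.07  0.01  1.77]
knob (((612.5228881835938, 51.740089416503906), (14.785921096801758, 34.04902648925781), 88.3493881225586), 331, np.float64(0.10148494782734069))
panel (((611.948486328125, 102.26686096191406), (65.9563217163086, 137.93795776367188), 88.60791015625), 4737, np.float64(0.049623518290331736))
fence (((613.3334350585938, 144.08462524414062), (20.604516983032227, 139.27224731445312), 88.8596420288086), 1865, np.float64(0.06271626586676599))
[{'at': [0.5428, -0.2164, -0.0008], 'score': 0.91}] 46.8667
```

View pics/w4.png

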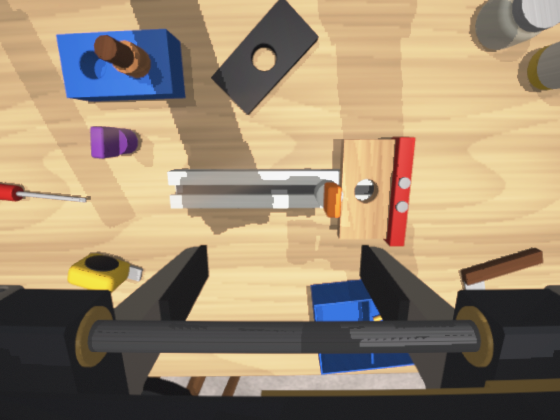

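The final view shows the knob lying crosswise at (333,200), with its top at 0.101 m, the height expected when locked. The sleeve is against the panel, and the panel is flush and square on the fence at (400,190). Nothing else has moved, so I'm handing it in.

```bash
python3 -c "
from h import *
print(workorder.finish_job())"
```

```text
the job is handed in; nothing more can be done
None
```

The job is handed in: the stop is locked crosswise in the slot, with the panel snug and square against the red fence after a push of about 6–8 N, and the arm clear at about 47 s of the allowed 67 s.

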